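Unhook the bronze bell and bed it in its padded nest

ROBOT

A 6-joint arm with a two-finger parallel gripper is mounted at the origin on the work surface. World frame = base frame: x ahead of the robot, y to its left, z up, the work surface at z = 0. Lengths are in mm, angles in rad, forces in N, time in s.
With the tool pointing down it reaches from about 400 to 925 mm from the base axis. Payload 12.5 kg.
Tool frame: the origin (TCP) lies midway between the tips of the shut fingers; the grasp point (between the pads) lies env.grasp_offset behind it (env.grasp_offset is the distance from the TCP to the grasp point, in mm); x points along the fingers, y is the direction in which the jaws open and shut, and the axes are right-handed (so a half turn about x gives the same grasp; the last joint's range is limited). The gripper opens to 95 mm and grips with 3 to 60 N. Pads are 20 mm wide; open, the fingers measure 119 mm over their backs; the gripper's body (75 mm by 180 mm) begins 59 mm behind the grasp point.
Start: joints at [-1.334, 0.491, 1.559, -0, 1.092, -0.106], TCP at [210.102, -588.646, 214.661] pointing down, gripper open.
Joint ranges: [-3.1, 3.1], [-0.84, 2.19], [0.05, 2.79], [-1.13, 4.28], [0.06, 2.93], [-2.69, 2.69]. Speed limits (rad/s): [2.22, 2.22, 2.79, 3.14, 3.14, 3.14].

INTERFACE

Orientations are given as [roll, pitch, yaw] about the fixed x, y, z axes, in that order (R = Rz(yaw) Ry(pitch) Rx(roll)).
In Python, from cell import env gives the robot as it stands.
- The arm moves only by the tool apply_moves, never from a script. Its arguments are lists of equal length, an entry for each row: "offset": the shift along the world's x, y, z in units of 25 mm (1.0 is 25 mm), a list of three; "yaw": the turn about the world's z in units of 6 degrees (1.0 is 6 degrees); "jaw": the closure, from -1 (fully open) to 1 (shut), so that 0 is half open. A call has 1 to 20 rows; each row is the pose to reach, as a shift and turn from the pose measured when the call began; what a row does not reach only later rows make up. A row lasts 1/8 s, in which the tool goes at most 62.5 mm and 10.7 degrees, less where a joint would pass 70% of its speed; a pose out of reach is approached as far as the arm can. A call with a gripper value outside its range is refused whole. The fingers move at their own pace and stop on an object; the grip force is fixed at half the most. Time passes only in rows, so rows that repeat a pose let the fingers close. It gives the time, the measured TCP pose, the force and the opening at its end, in the units of the state.
- env.state(): the state, without advancing time (a new reading comes with each control period).
- env.read_camera(name): name is "scene" or "side" or "wrist"; returns a dict with "frame" (384x512x3 uint8, red, green, blue), "fx", "fy", "cx", "cy" (pixels), "xyz" and "rotation" of the camera in the world; the wrist camera has in their place "hand_eye" (4x4, takes a point from camera to tool coordinates, whose origin is the TCP and whose axes are the tool frame's). Camera axes: x right, y down, z forward; pixel columns grow to the right and rows downward; lengths in mm; the calibration is good to about 2 mm. A picture is of the moment at which its call begins: read the wrist's pose just before it. There is no depth.
- env.job_done(): hands the job in, once; it reports no verdict.
The state is a dict: "t": time; "joints": joint angles; "qvel": joint speeds; "tau": joint torques, N m; "eef_pos": TCP position; "tcp_rot": TCP orientation; "ft_force": force on the tool from outside, world axes, zero at the start; "moment": the same for the moment, N m; "opening": opening from 0.0 (shut) to 1.0 (fully open).
Only numpy, scipy, OpenCV 4.12 (cv2) and the standard library are available. Lean on these libraries where they do the work, as an engineer would, in place of code of your own. Each camera call takes 0.05 s, during which the arm holds its last target.

TASK

Take the bronze bell off the safety hook of the revolving display stand and stand it upright in the blue padded nest, then let go of it. The bail is locked under the hook's beak: press the red sprung keeper back towards the post with the bail until you feel it come up against its stop, lift while it is held back, and then bring the bail out over the nose. Work gently: do not force the hook or drop the bell, and leave the other things on the table where they are.

Things in the scene. Friction and masses are not known exactly. Their poses are not given: they have to be found in the camera images.
- turn: Revolving top of the display stand: dark wooden disc 200 mm across, its top 26 mm above the table, spinning freely on a fixed foot. A post stands on it 60 mm from the axis on its +x side; from the post the hook's arm runs level across the axis along -x, the nose at its end. Origin on the spin axis, z up. Nothing of the stand is higher than 180 mm. Loading the hook with over 45 N is forcing it.
- throat_floor (a point): Point on the spin axis on the arm's top face (throat floor, 160 mm above the table); axes as the revolving top. Arm 16 mm wide, 10 mm deep. The steel hook head telescopes and is locked at a setting not told: the nose's inner face at x = -45 to -57 mm, nose 8 mm thick. From it a beak reaches 27 mm back to the post, 12 to 20 mm above the throat floor, over the bail's bar.
- post_top (a point): Top of the post, towards which (+x) the red keeper, 10 mm high, slides on the hook head. At rest its face is 24 mm from the nose's inner face, closing the throat. It gives 16 mm against a spring of 3 N at first, 7 N at the end, then meets a rigid stop; there the bail's bar clears the beak by 5 mm. The bar must rise 21 mm to pass over beak and nose.
- bell_mid (a point): Centre of the bronze bell with its bail, half-way up its 117 mm; z up, y along the bail's bar, x along the hook arm towards the post. Solid rigid body 56 mm across at its flat underside (58.5 mm below this point), 0.28 to 0.46 kg. Lifted on the hook by more than 45 mm, its crown meets the arm's underside.
- bail_bar (a point): Middle of the bail's top bar, round, 8 mm thick, along the bell's y, 54.5 mm above the bell's centre; it rests on the throat floor. Two flat brass legs go down 59 mm from it to the crown, one on each side of the arm: 46 mm over their outer faces, 40 mm between, 14 mm wide. Grip their outer faces from above, 12 to 25 mm below the bar, fingers straddling the hook; a weak grip lets the bell tilt.
- nest_seat (a point): Centre of the padded floor of the blue round nest, 12 mm above the table; z up. The nest is 68 mm wide inside with a rim 10 mm high round its floor, 92 mm over the rim, fixed on a 120 mm square wooden board.
- spray: Bystander: white bottle with a green cap, 48 mm across, 120 mm high; origin at the centre of its underside.
- brush: Bystander: brush lying on the table, 10 to 30 mm high.
- board: Bystander: pale wooden slat 300 x 55 x 10 mm lying on the table; origin at the centre of its underside.
- tape: Bystander: yellow ring (tape core) 70 mm across, 24 mm high; origin at the centre of its underside.
Mind the look-alikes: they are no part of the job. There is more than one size of the part that bears nest_seat; the job needs the smallest.

How it is judged (in metres and radians):
On the way:
1. the bell is off the hook and held clear of the stand's arm (horizontal distance between bell_mid and turn above 0.085 m and height (world z) of bell_mid above 0.1 m), for 0.1 s.
At the end, for the whole second after the job is handed in: The bell stands upright (within 0.08 rad) on the nest's floor inside the rim (its centre within 9 mm of the nest's, its height within 4 mm of seated), released and at rest (horizontal distance between bell_mid and nest_seat below 0.009 m and z of bell_mid in the frame of nest_seat between 0.0545 and 0.0625 m and angle between bell_mid's own z axis and vertical below 0.08 rad and linear speed of bell below 0.02 m/s); the robot touches nothing.
It fails at once if the hook is forced: more than 45 N between bell and stand (contact force between bell and turn above 45 N).
It fails at once if the bell is dropped or rammed into the nest: more than 45 N between them (contact force between bell and nest above 45 N).
It fails at once if the bell is tipped over (angle between bell_mid's own z axis and vertical above 0.8 rad).
It fails at once if a bystander is moved by more than 30 mm (distance of any of spray, brush, board, tape from where it was at the start of the episode above 0.03 m).
It also fails if it takes over 64 s, if anything falls off the work surface, if the arm or the gripper's body presses on something with over 40 N, if the wrist force passes 120 N, or if a joint passes its speed limit or range.

## Working session

There is one attempt and no reset: what is moved stays moved. The work goes in short steps, Python scripts to look and compute and a tool call to move; the robot and the scene stay as the last step left them, time stands still between calls to the robot, and variables do not carry over. Pictures are saved under pics/ and viewed, and the job is handed in when it is done.

Besides the shell and the picture viewer there is one more tool, called by a JSON object that holds its "api" and its "payload". apply_moves: Moves the arm, as the interface text tells. Its arguments: {"type":"object","properties":{"offset":{"type":"array"},"yaw":{"type":"array"},"jaw":{"type":"array"}},"required":["offset","yaw","jaw"]}

```bash
ls; mkdir -p pics; python3 - <<'E'
from cell import env
import cv2
s=env.state()
print(s, env.grasp_offset)
for n in ["scene","side","wrist"]:
    c=env.read_camera(n)
    cv2.imwrite(f"pics/{n}0.png",cv2.resize(c["frame"][:,:,::-1],None,fx=1.5,fy=1.5,interpolation=cv2.INTER_CUBIC))
    print(n,{k:v for k,v in c.items() if k!="frame"})
E
```

```text
pics
{'t': 0.0, 'joints': array([-1.33359565e+00,  4.91566121e-01,  1.55948098e+00, -6.79649035e-05,
        1.09172714e+00, -1.05573207e-01]), 'qvel': array([ 8.02174401e-04,  1.75794058e-03,  3.35804828e-04, -6.33150133e-05,
        6.63635625e-04,  1.18950487e-03]), 'tau': array([ 3.92582238e-03, -6.12633276e+01, -2.58179945e+01,  6.94250409e-02,
        4.83396091e-02, -9.86840450e-05]), 'eef_pos': array([ 210.02121849, -588.37090061,  214.0468259 ]), 'tcp_rot': array([-1.62540065,  1.5696132 ,  1.85899725]), 'ft_force': array([0.25614758, 1.17901149, 0.53674933]), 'moment': array([-0.01873455,  0.01119544, -0.00950258]), 'opening': 0.9998341803840397} 18.8
scene {'fx': 432.8466899200995, 'fy': 432.8466899200995, 'cx': 255.36373032497295, 'cy': 194.7589265653739, 'xyz': array([1004.89719045, -760.46623209,  887.38169835]), 'rotation': array([-2.2952321 ,  0.01045527,  0.54256121])}
side {'fx': 454.6724937212581, 'fy': 454.6724937212581, 'cx': 253.9578036856759, 'cy': 195.2030199186804, 'xyz': array([368.65565712, 949.29262267, 874.31363954]), 'rotation': array([-2.20391244,  0.00986563, -2.98797146])}
wrist {'fx': 291.88072398351943, 'fy': 291.88072398351943, 'cx': 257.1430505384859, 'cy': 189.58444904675534, 'hand_eye': array([[ 7.32038998e-05, -2.38162001e-01,  9.71225440e-01,
        -1.69952233e+02],
       [ 9.99999967e-01,  2.58150097e-04, -1.20696525e-05,
        -4.93057779e-01],
       [-2.47847409e-04,  9.71225409e-01,  2.38162012e-01,
        -6.67154770e+01],
       [ 0.00000000e+00,  0.00000000e+00,  0.00000000e+00,
         1.00000000e+00]])}
```

View pics/scene0.png

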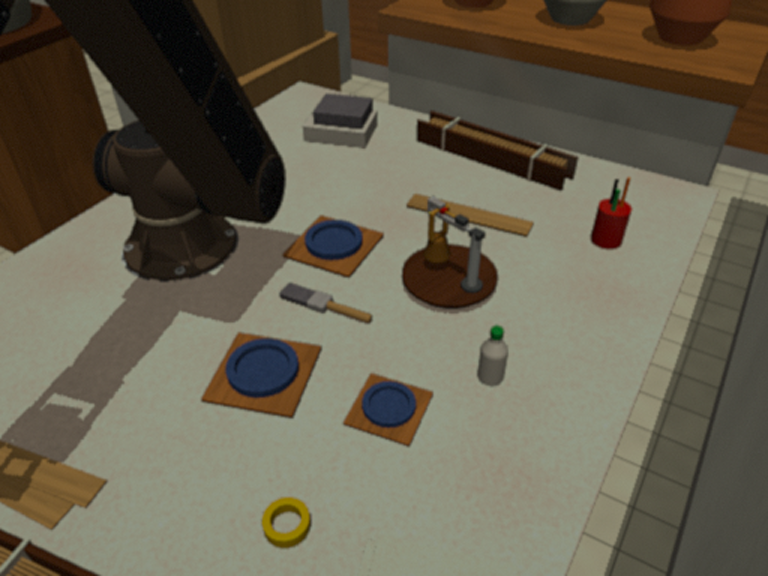

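View pics/side0.png

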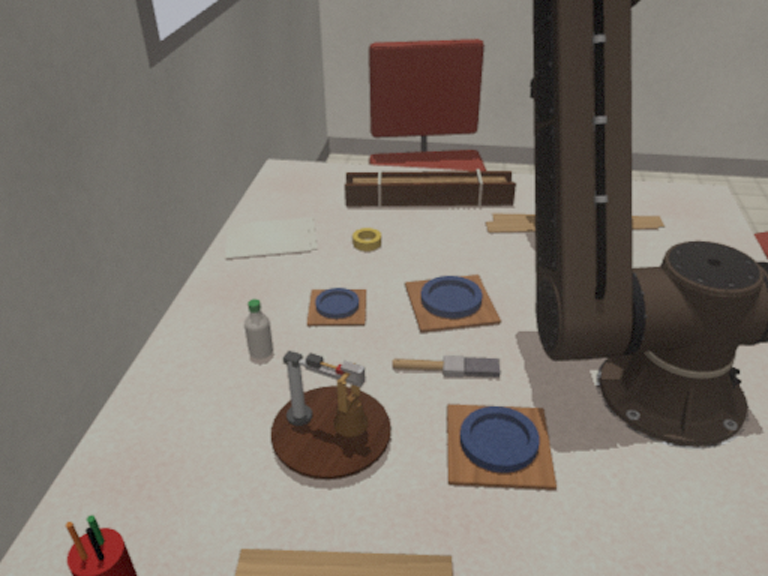

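View pics/wrist0.png

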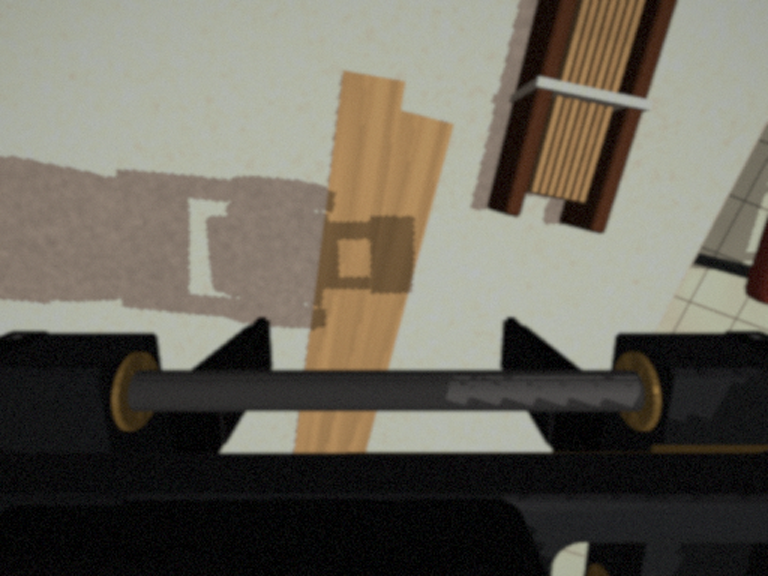

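```bash
cat > h.py <<'E'
from cell import env
import cv2, numpy as np
from scipy.spatial.transform import Rotation as Ro
def cam(name):
    s=env.state(); c=env.read_camera(name)
    if name=="wrist":
        T=np.eye(4);T[:3,:3]=Ro.from_euler('xyz',s["tcp_rot"]).as_matrix();T[:3,3]=s["eef_pos"]
        W=T@c["hand_eye"]; R=W[:3,:3];p=W[:3,3]
    else:
        R=Ro.from_euler('xyz',c["rotation"]).as_matrix();p=c["xyz"]
    c["R"]=R;c["p"]=p
    return c
def proj(c,P):
    q=(np.asarray(P,float)-c["p"])@c["R"]
    return np.c_[c["fx"]*q[...,0]/q[...,2]+c["cx"],c["fy"]*q[...,1]/q[...,2]+c["cy"]]
def ray(c,uv):
    d=c["R"]@np.array([(uv[0]-c["cx"])/c["fx"],(uv[1]-c["cy"])/c["fy"],1]); return d/np.linalg.norm(d)
def onz(c,uv,z):
    d=ray(c,uv); return c["p"]+d*(z-c["p"][2])/d[2]
def tri(obs):
    A=np.zeros((3,3));b=np.zeros(3)
    for c,uv in obs:
        d=ray(c,uv);M=np.eye(3)-np.outer(d,d);A+=M;b+=M@c["p"]
    X=np.linalg.solve(A,b); return X,[np.linalg.norm((np.eye(3)-np.outer(ray(c,uv),ray(c,uv)))@(X-c["p"])) for c,uv in obs]
def crop(c,u0,v0,w,h,k,fn):
    im=c["frame"][v0:v0+h,u0:u0+w,::-1]
    cv2.imwrite(fn,cv2.resize(im,None,fx=k,fy=k,interpolation=cv2.INTER_CUBIC))
E
python3 - <<'E'
from h import *
c=cam("scene");d=cam("side")
crop(c,255,120,90,90,6,"pics/s1.png")
crop(d,170,220,100,100,6,"pics/d1.png")
crop(c,220,240,80,64,8,"pics/s2.png")
crop(d,195,180,60,45,10,"pics/d2.png")
E
```

```text
(no output)
```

View pics/s1.png

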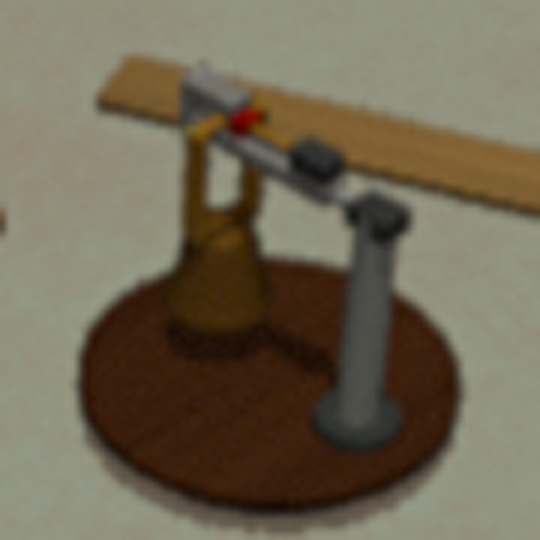

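View pics/d1.png

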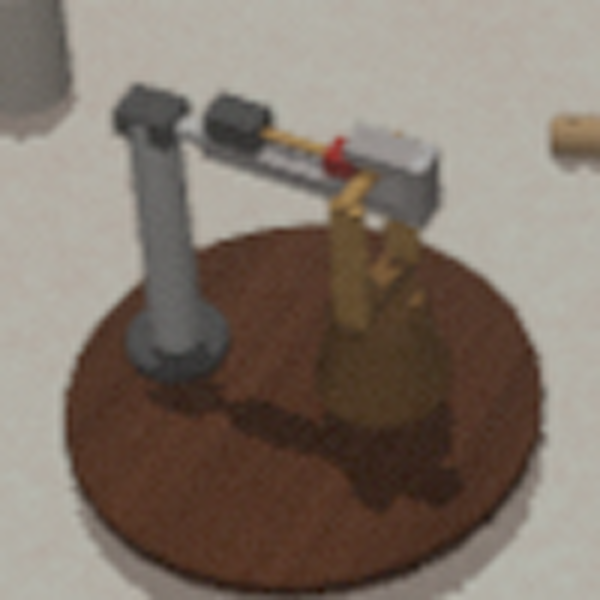

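View pics/s2.png

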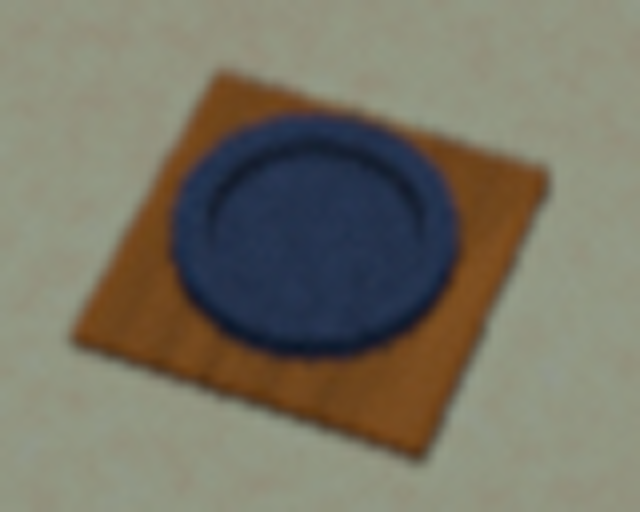

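View pics/d2.png

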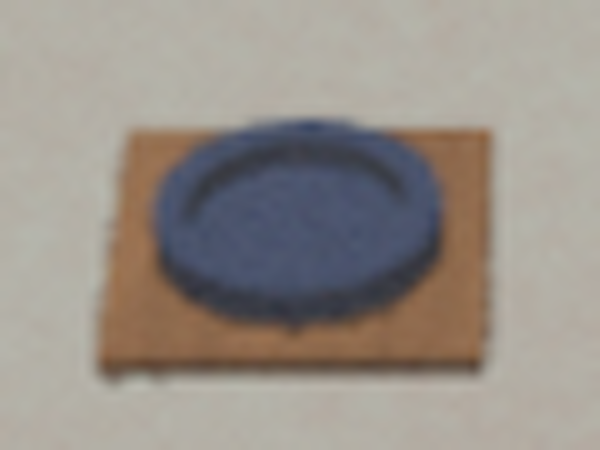

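```bash
cat > m.py <<'E'
from h import *
c=cam("scene");d=cam("side")
f=lambda p,o,k:((p[0]+.5)/k-.5+o[0],(p[1]+.5)/k-.5+o[1])
S=lambda *p:f(p,(255,120),6); D=lambda *p:f(p,(170,220),6)
from scipy.optimize import least_squares
for nm,cc,pts in [("sc",c,[S(80,372),S(460,385),S(270,498),S(110,310),S(430,310)]),("si",d,[D(66,410),D(543,395),D(330,226),D(120,310),D(490,280),D(290,578)])]:
    P=np.array([onz(cc,p,26)[:2] for p in pts])
    r=least_squares(lambda x:np.hypot(*(P-x[:2]).T)-100,P.mean(0)); print(nm,r.x,r.fun)
print("post top",tri([(c,S(378,205)),(d,D(152,103))]))
print("post base",onz(c,S(358,425),26),onz(d,D(178,352),26))
print("nose outer top corners", tri([(c,S(198,66)),(d,D(437,155))]), tri([(c,S(185,82)),(d,D(430,163))]))
print("bar near side end",tri([(c,S(255,105)),(d,D(348,200))]))
N=lambda *p:f(p,(220,240),8); M=lambda *p:f(p,(195,180),10)
for nm,cc,pts in [("sc",c,[N(172,235),N(460,235),N(320,112),N(310,345),N(215,150),N(420,150)]),("si",d,[M(156,220),M(443,222),M(300,122),M(300,300),M(190,165),M(408,160)])]:
    P=np.array([onz(cc,p,22)[:2] for p in pts])
    r=least_squares(lambda x:np.hypot(*(P-x[:2]).T)-46,P.mean(0)); print("nest",nm,r.x,r.fun)
E
python3 m.py
```

```text
sc [581.08387637 193.30994976] [-0.49806728 -3.55687714 -1.19321249 -3.3333281   0.08848024]
si [577.41742766 192.59290594] [-0.27809029 -2.61995189 -1.76108204 -3.81970457 -1.27250819 -4.39077946]
post top (array([636.65668231, 175.26369047, 162.75558569]), [np.float64(0.23197948414257474), np.float64(0.23197948414242525)])
post base [638.26432387 175.87343324  26.        ] [636.51531953 178.39064924  26.        ]
nose outer top corners (array([518.68219734, 210.79602323, 182.02946219]), [np.float64(2.7103415950075616), np.float64(2.7103415950077316)]) (array([518.71259832, 205.60677476, 174.60198376]), [np.float64(1.1025186124228068), np.float64(1.1025186124228354)])
bar near side end (array([549.30258085, 219.34717459, 163.82512074]), [np.float64(0.38895350404225354), np.float64(0.38895350404222817)])
nest sc [ 644.5433546  -161.90440822] [-0.21378109 -0.50651776  1.13144909  0.39031593 -0.77934205 -0.38877813]
nest si [ 641.38809991 -155.48510745] [-1.47537403 -0.53419745  1.93052232 -1.29216536 -2.24641922 -3.36762617]
```

```bash
python3 - <<'E'
from h import *
s=env.state();R=Ro.from_euler('xyz',s["tcp_rot"]).as_matrix();print(R.round(3))
a=np.degrees(np.arctan2(R[1,1],R[0,1]));print("tool y angle",a,"z angle",np.degrees(np.arctan2(R[1,2],R[0,2])))
E
```

```text
[[-0.     0.336 -0.942]
 [ 0.    -0.942 -0.336]
 [-1.    -0.    -0.   ]]
tool y angle -70.3588260755861 z angle -160.35882634981908
```

{"api": "apply_moves", "payload": {"offset": [[1.5,2,1.4],[3,4,1.4],[4.5,6,1.4],[6,8,1.4],[7.5,10,1.4],[9,12,1.4],[10.5,14,1.4],[12,16,1.4],[12.5,18,1.4],[12.8,20,1.4],[13,22,1.4],[13.2,24,1.4],[13.2,26,1.4],[13.2,28,1.4],[13.2,30,1.4],[13.2,31.7,1.4],[13.2,31.7,1.4],[13.2,31.7,1.4],[13.2,31.7,1.4],[13.2,31.7,1.4]], "yaw": [1.5,3,4.5,6,7.5,9,10.5,12,13.5,15,16.5,18,19.5,21,22.5,24,24,24,24,24], "jaw": [-1,-1,-1,-1,-1,-1,-1,-1,-1,-1,-1,-1,-1,-1,-1,-1,-1,-1,-1,-1]}}

```text
t: 2.85
eef_pos: [540.2, 203.0, 249.6]
tcp_rot: [-1.138, 1.571, -1.425]
ft_force: [0.0, -0.7, 0.4]
opening: 0.998
```

```bash
python3 - <<'E'
from h import *
s=env.state();R=Ro.from_euler('xyz',s["tcp_rot"]).as_matrix();print(s["t"],s["eef_pos"],np.degrees(np.arctan2(R[1,1],R[0,1])),s["ft_force"],s["joints"])
c=cam("wrist");np.savez("w1.npz",**c)
cv2.imwrite("pics/w1.png",cv2.resize(c["frame"][:,:,::-1],None,fx=1.5,fy=1.5,interpolation=cv2.INTER_CUBIC))
E
```

```text
2.85 [540.24136734 203.00732024 249.63380769] 73.5328040406104 [ 0.03932368 -0.6554713   0.36778654] [ 2.45081856e-01  3.88749928e-01  1.63385533e+00 -1.67278787e-04
  1.11900246e+00 -1.03823465e+00]
```

View pics/w1.png

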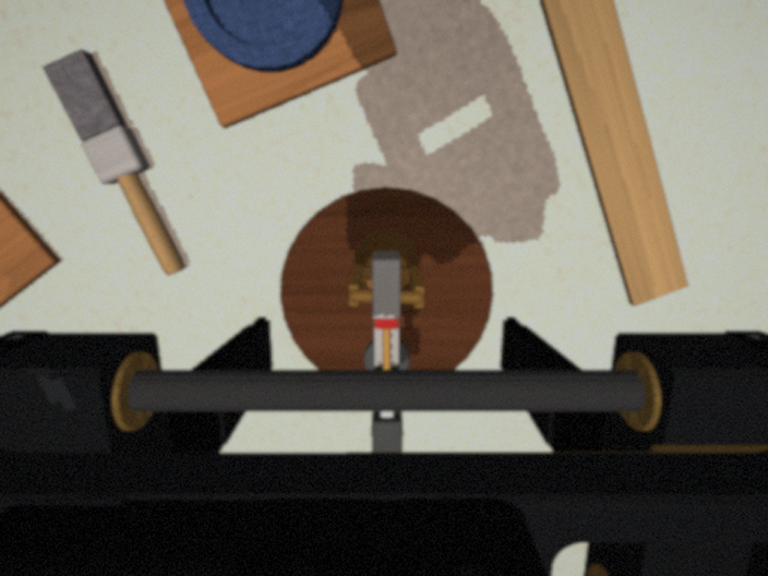

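```bash
python3 - <<'E'
from h import *
c=dict(np.load("w1.npz"))
crop(c,215,150,90,85,8,"pics/w1c.png")
E
```

```text
(no output)
```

View pics/w1c.png

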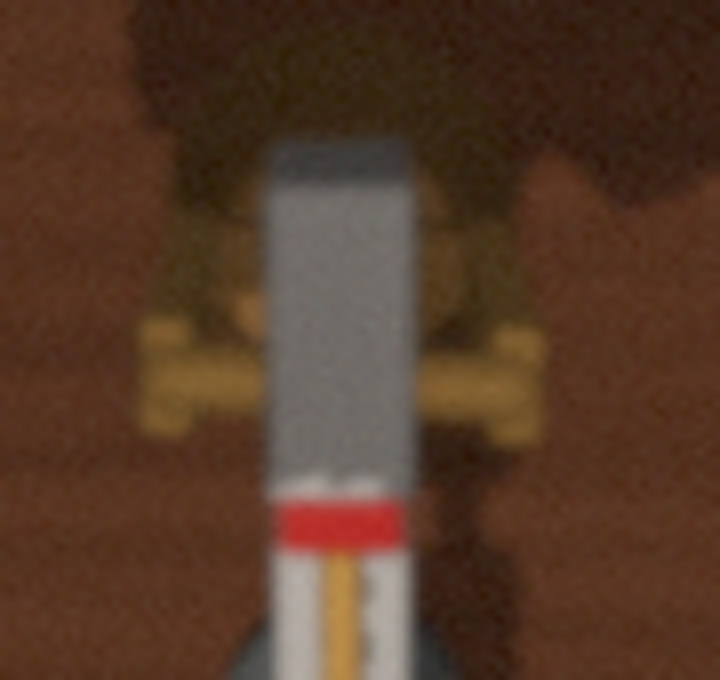

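```bash
cat > m2.py <<'E'
from h import *
c=dict(np.load("w1.npz"))
W=lambda x,y:((x+.5)/8-.5+215,(y+.5)/8-.5+150)
e=np.array([np.cos(np.radians(-16.47)),np.sin(np.radians(-16.47))]);n=np.array([-e[1],e[0]])
A=np.array([579.2,193.])
def show(nm,p,z):
    P=onz(c,W(*p),z); q=P[:2]-A; print(nm,P.round(1),"hook x,y",(q@e).round(1),(q@n).round(1)); return P
show("nose outer top",(341,185),180)
show("beak tip top",(341,490),180)
show("beakmid",(341,300),180)
show("arm mid far",(342,660),160)
show("keeper face",(341,500),170);show("keeper face",(341,500),165)
show("legL",(140,378),165);show("legR",(543,384),165)
show("barmid",(341,381),164)
# disc edge in 1.5x image
V=lambda x,y:((x+.5)/1.5-.5,(y+.5)/1.5-.5)
from scipy.optimize import least_squares
P=np.array([onz(c,V(*p),26)[:2] for p in [(281,285),(492,287),(387,188),(312,213),(462,215),(303,345),(470,348)]])
r=least_squares(lambda x:np.hypot(*(P-x[:2]).T)-x[2],[579,193,100]);print(r.x,r.fun.round(1))
E
python3 m2.py
```

```text
nose outer top [518.8 209.9 180. ] hook x,y -62.7 -0.9
beak tip top [550.8 200.4 180. ] hook x,y -29.4 -0.9
beakmid [530.6 206.4 180. ] hook x,y -50.4 -0.9
arm mid far [577.4 192.7 160. ] hook x,y -1.6 -0.8
keeper face [555.1 199.2 170. ] hook x,y -24.9 -0.9
keeper face [556.6 198.7 165. ] hook x,y -23.3 -0.9
legL [536.3 181.1 165. ] hook x,y -37.7 -23.6
legR [549.9 224.5 165. ] hook x,y -37.0 21.9
barmid [543.4 202.7 164. ] hook x,y -37.1 -0.9
[576.62957789 193.70137212  97.2116035 ] [ 1.   0.5 -2.4  1.6  0.6 -1.4  0.1]
```

{"api": "apply_moves", "payload": {"offset": [[0.12,0,-1],[0.12,0,-2],[0.12,0,-3],[0.12,0,-4],[0.12,0,-4.74],[0.12,0,-4.74],[0.12,0,-4.74],[0.12,0,-4.74],[0.12,0,-4.74],[0.12,0,-4.74]], "yaw": [0,0,0,0,0,0,0,0,0,0], "jaw": [-1,-1,-1,-1,-1,-1,-0.5,-0.2,-0.1,-0.1]}}

```text
t: 4.15
eef_pos: [543.3, 203.2, 131.4]
tcp_rot: [0.177, 1.57, -0.11]
ft_force: [-0.5, -1.4, -0.0]
opening: 0.635
```

```bash
cat > look.py <<'E'
from h import *
import sys
k=sys.argv[1]
s=env.state();R=Ro.from_euler('xyz',s["tcp_rot"]).as_matrix();print(s["t"],s["eef_pos"].round(2),np.degrees(np.arctan2(R[1,1],R[0,1])).round(2),s["ft_force"].round(2),s["opening"])
c=cam("wrist");np.savez(k+".npz",**c)
a=cv2.resize(c["frame"][120:260,170:350,::-1],(600,467),interpolation=cv2.INTER_CUBIC)
cv2.imwrite(f"pics/{k}.png",a)
c=cam("scene");d=cam("side")
x=cv2.resize(c["frame"][100:220,240:360,::-1],(400,400),interpolation=cv2.INTER_CUBIC)
y=cv2.resize(d["frame"][200:320,160:280,::-1],(400,400),interpolation=cv2.INTER_CUBIC)
cv2.imwrite(f"pics/{k}_2.png",np.hstack([x,y]))
E
python3 look.py a1
```

```text
4.15 [543.32 203.17 131.45] 73.55 [-0.5  -1.36 -0.03] 0.6349901053732895
```

View pics/a1.png

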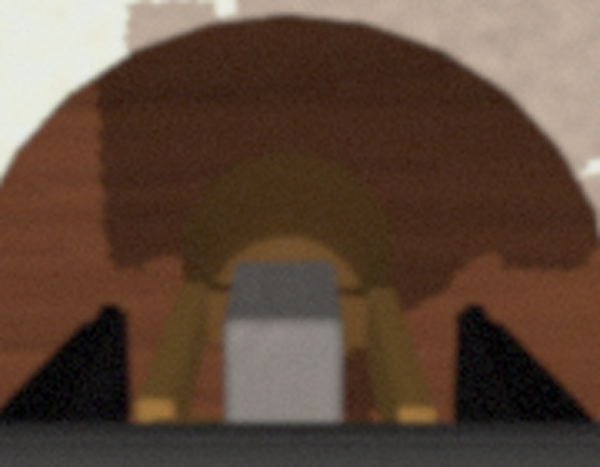

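View pics/a1_2.png

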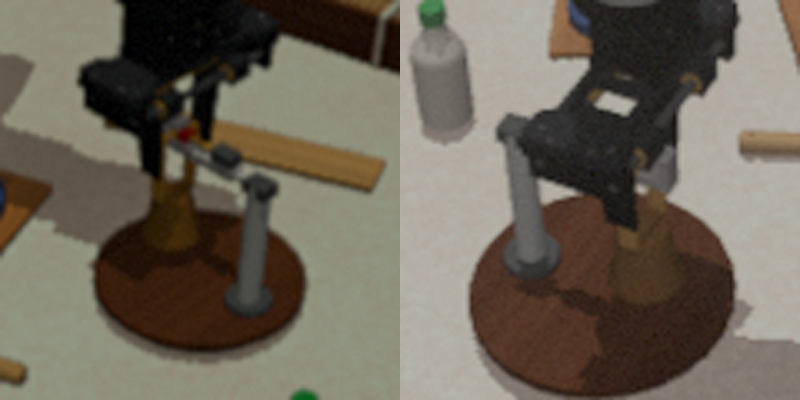

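{"api": "apply_moves", "payload": {"offset": [[0,-0.02,0],[0,-0.02,0],[0,-0.02,0],[0,-0.02,0],[0,-0.02,0],[0,-0.02,0],[0,-0.02,0],[0,-0.02,0]], "yaw": [0,0,0,0,0,0,0,0], "jaw": [0,0,0.1,0.2,0.3,1,1,1]}}

```text
t: 5.3
eef_pos: [543.3, 202.7, 131.2]
tcp_rot: [-0.343, 1.571, -0.63]
ft_force: [-0.5, -0.2, 0.7]
opening: 0.483
```

```bash
python3 look.py a2
```

```text
5.3 [543.26 202.68 131.19] 73.56 [-0.51 -0.18  0.73] 0.4833110608326616
```

View pics/a2.png

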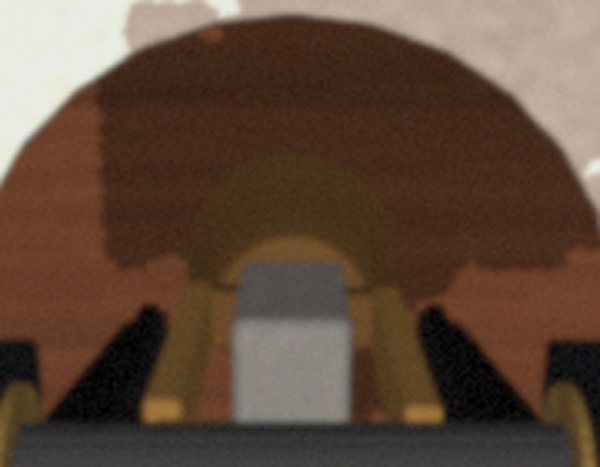

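{"api": "apply_moves", "payload": {"offset": [[0,0,0.06],[0,0,0.06],[0.08,-0.023,0.06],[0.15,-0.045,0.06],[0.23,-0.068,0.06],[0.31,-0.09,0.06],[0.31,-0.09,0.06]], "yaw": [0,0,0,0,0,0,0], "jaw": [1,1,1,1,1,1,1]}}

```text
t: 6.32
eef_pos: [550.9, 200.4, 132.6]
tcp_rot: [-2.433, 1.57, -2.72]
ft_force: [-3.3, 2.0, -2.1]
opening: 0.482
```

```bash
python3 look.py a3
```

```text
6.325 [550.9  200.41 132.59] 73.55 [-3.25  2.04 -2.1 ] 0.4823033580944885
```

View pics/a3.png

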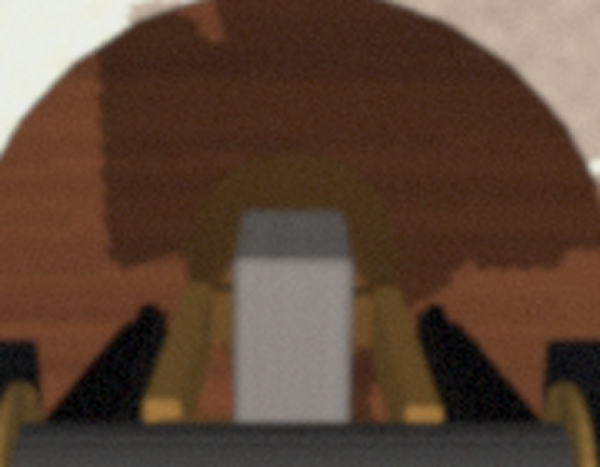

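View pics/a3_2.png

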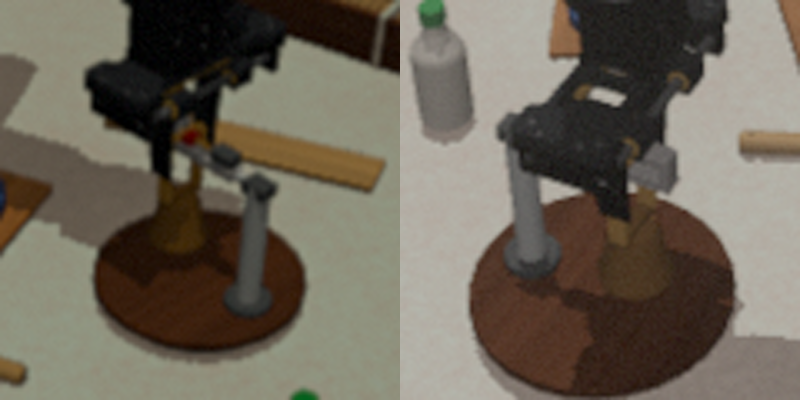

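{"api": "apply_moves", "payload": {"offset": [[0.08,-0.023,0],[0.15,-0.045,0],[0.23,-0.068,0],[0.23,-0.068,0]], "yaw": [0,0,0,0], "jaw": [1,1,1,1]}}

```text
t: 6.98
eef_pos: [556.5, 198.7, 132.6]
tcp_rot: [-2.661, 1.57, -2.948]
ft_force: [-4.7, 1.8, -0.8]
opening: 0.484
```

{"api": "apply_moves", "payload": {"offset": [[0.04,-0.011,0],[0.08,-0.023,0],[0.08,-0.023,0]], "yaw": [0,0,0], "jaw": [1,1,1]}}

```text
t: 7.35
eef_pos: [558.4, 198.2, 132.5]
tcp_rot: [-2.767, 1.569, -3.054]
ft_force: [-5.4, 3.0, -1.5]
opening: 0.488
```

{"api": "apply_moves", "payload": {"offset": [[0.04,-0.011,0],[0.06,-0.017,0],[0.06,-0.017,0]], "yaw": [0,0,0], "jaw": [1,1,1]}}

```text
t: 7.72
eef_pos: [559.6, 197.8, 132.6]
tcp_rot: [-2.828, 1.569, -3.115]
ft_force: [-6.5, 2.7, 0.2]
opening: 0.483
```

{"api": "apply_moves", "payload": {"offset": [[0.04,-0.011,0],[0.04,-0.011,0],[0.04,-0.011,0]], "yaw": [0,0,0], "jaw": [1,1,1]}}

```text
t: 8.1
eef_pos: [560.3, 197.6, 132.5]
tcp_rot: [-2.86, 1.568, 3.136]
ft_force: [-5.9, 2.4, 0.2]
opening: 0.483
```

```bash
python3 look.py a4
```

```text
8.1 [560.34 197.57 132.55] 73.54 [-5.89  2.44  0.24] 0.48318302582129063
```

View pics/a4.png

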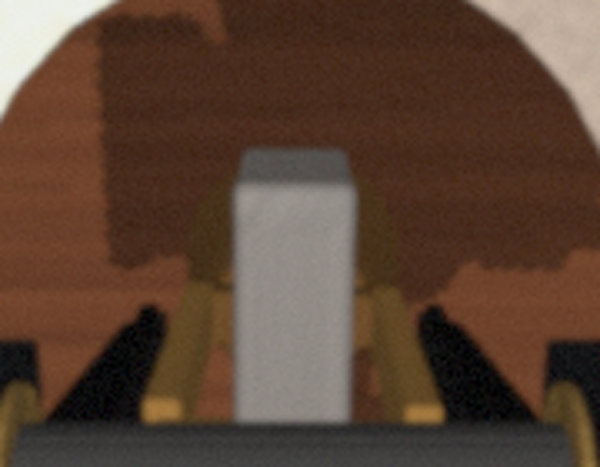

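View pics/a4_2.png

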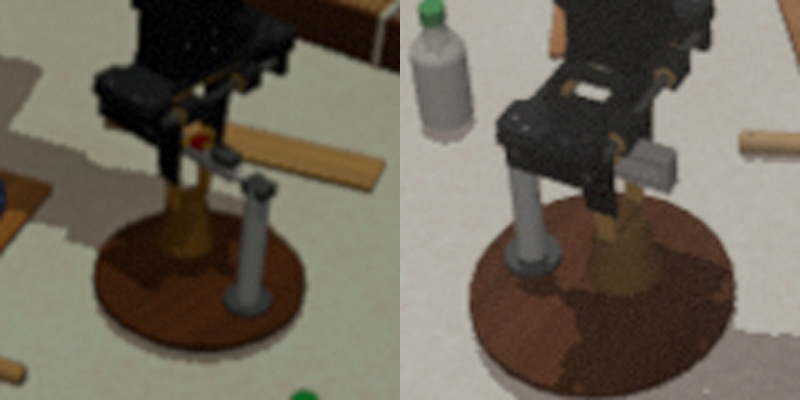

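{"api": "apply_moves", "payload": {"offset": [[0.04,-0.011,0],[0.04,-0.011,0],[0.04,-0.011,0]], "yaw": [0,0,0], "jaw": [1,1,1]}}

```text
t: 8.62
eef_pos: [560.9, 197.4, 132.5]
tcp_rot: [-2.871, 1.567, 3.125]
ft_force: [-7.3, 2.7, -0.4]
opening: 0.482
```

{"api": "apply_moves", "payload": {"offset": [[0.04,-0.011,0],[0.04,-0.011,0],[0.04,-0.011,0]], "yaw": [0,0,0], "jaw": [1,1,1]}}

```text
t: 9.0
eef_pos: [561.0, 197.4, 132.5]
tcp_rot: [-2.881, 1.565, 3.115]
ft_force: [-10.7, 3.6, -0.2]
opening: 0.481
```

{"api": "apply_moves", "payload": {"offset": [[0.04,-0.011,0.08],[0.04,-0.011,0.16],[0.04,-0.011,0.24],[0.04,-0.011,0.32]], "yaw": [0,0,0,0], "jaw": [1,1,1,1]}}

```text
t: 9.5
eef_pos: [560.9, 197.0, 139.7]
tcp_rot: [-2.824, 1.562, -3.111]
ft_force: [-6.7, 1.9, -4.7]
opening: 0.481
```

{"api": "apply_moves", "payload": {"offset": [[0.04,-0.011,0.08],[0.04,-0.011,0.16],[0.04,-0.011,0.24],[0.04,-0.011,0.32]], "yaw": [0,0,0,0], "jaw": [1,1,1,1]}}

```text
t: 10.0
eef_pos: [562.4, 196.6, 147.9]
tcp_rot: [-2.821, 1.563, -3.108]
ft_force: [-0.6, 0.2, -3.5]
opening: 0.482
```

```bash
python3 look.py a5
```

```text
10.0 [562.39 196.59 147.9 ] 73.54 [-0.61  0.17 -3.53] 0.4816789207881566
```

View pics/a5.png

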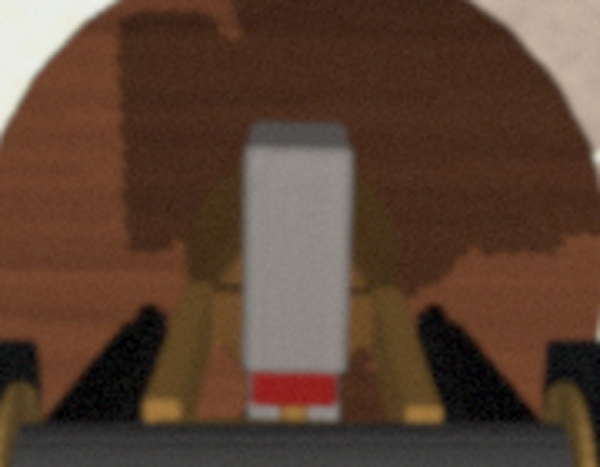

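View pics/a5_2.png

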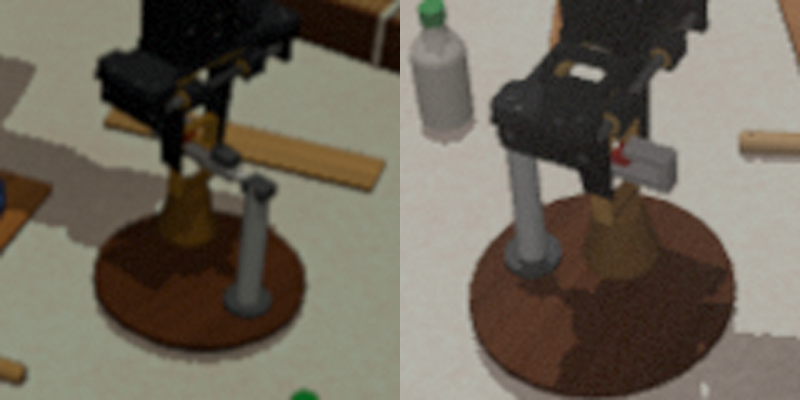

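{"api": "apply_moves", "payload": {"offset": [[0,0,0.12],[0,0,0.24],[0,0,0.36],[0,0,0.5],[0,0,0.5]], "yaw": [0,0,0,0,0], "jaw": [1,1,1,1,1]}}

```text
t: 10.78
eef_pos: [562.3, 196.7, 160.7]
tcp_rot: [-2.841, 1.563, -3.128]
ft_force: [0.5, 0.4, -2.6]
opening: 0.483
```

```bash
python3 look.py a6
```

```text
10.775 [562.29 196.71 160.7 ] 73.55 [ 0.46  0.37 -2.65] 0.48325756321074775
```

View pics/a6.png

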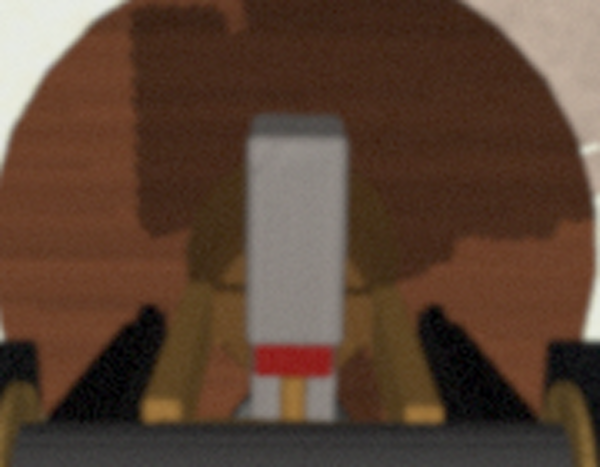

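View pics/a6_2.png

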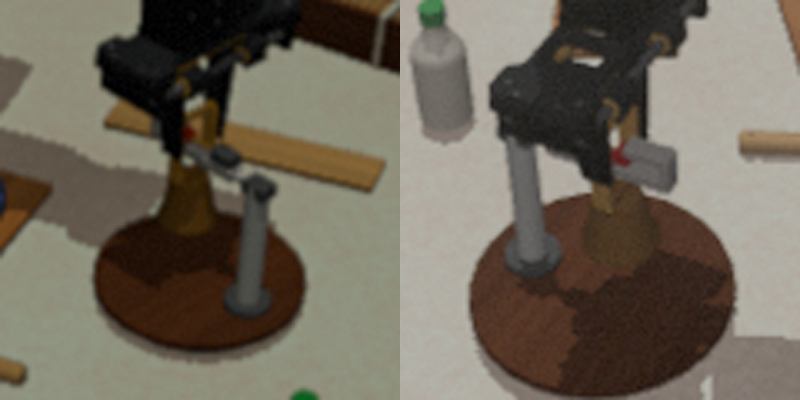

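{"api": "apply_moves", "payload": {"offset": [[-0.2,0.06,0],[-0.4,0.115,0],[-0.6,0.175,0],[-0.8,0.235,0],[-1,0.295,0],[-1.2,0.355,0]], "yaw": [0,0,0,0,0,0], "jaw": [1,1,1,1,1,1]}}

```text
t: 11.68
eef_pos: [531.8, 205.7, 160.3]
tcp_rot: [-2.824, 1.562, -3.111]
ft_force: [0.9, 0.5, -1.6]
opening: 0.482
```

{"api": "apply_moves", "payload": {"offset": [[-0.3,0.09,0],[-0.6,0.175,0],[-0.9,0.265,0],[-1.2,0.355,0],[-1.5,0.44,0],[-1.8,0.53,0],[-2.1,0.62,0],[-2.5,0.74,0],[-2.9,0.86,0],[-3.3,0.97,0.3],[-3.3,0.97,1],[-3.3,0.97,1]], "yaw": [0,0,0,0,0,0,0,0,0,0,0,0], "jaw": [1,1,1,1,1,1,1,1,1,1,1,1]}}

```text
t: 13.18
eef_pos: [449.5, 230.3, 186.6]
tcp_rot: [-2.964, 1.565, 3.032]
ft_force: [0.4, 0.3, -2.6]
opening: 0.483
```

```bash
python3 look.py a7
```

```text
13.175 [449.49 230.28 186.57] 73.56 [ 0.42  0.29 -2.63] 0.4828352788297282
```

View pics/a7_2.png

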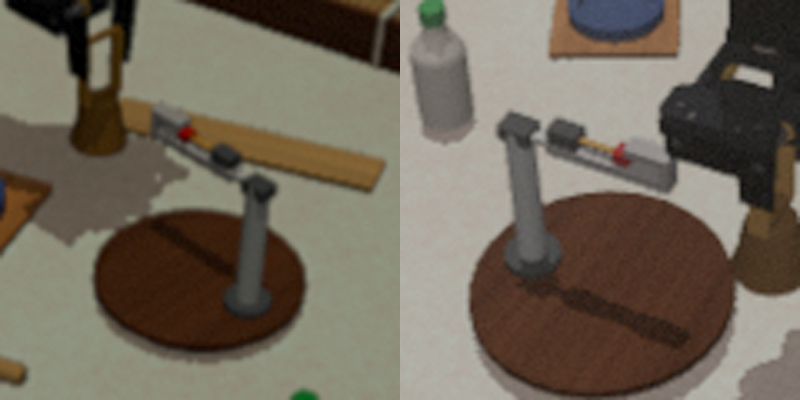

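{"api": "apply_moves", "payload": {"offset": [[0,-1,0.5],[0,-2.5,1],[0.3,-4,1.2],[0.8,-5.5,1.2],[1.3,-7,1.2],[2,-8.5,1.2],[3,-10,1.2],[4.2,-11.3,1.2],[5.5,-12.5,1.2],[6.8,-13.7,1.2],[8.1,-14.7,1.2],[9.4,-15.6,1.2],[10.2,-16.2,1.2],[10.6,-16.4,1.2],[10.6,-16.4,1.2],[10.6,-16.4,1.2],[10.6,-16.4,1.2]], "yaw": [0,0,0,0,0,0,0,0,0,0,0,0,0,0,0,0,0], "jaw": [1,1,1,1,1,1,1,1,1,1,1,1,1,1,1,1,1]}}

```text
t: 15.45
eef_pos: [713.6, -179.6, 215.4]
tcp_rot: [-2.809, 1.562, -3.096]
ft_force: [0.5, 0.5, -3.1]
opening: 0.484
```

```bash
python3 - <<'E'
from h import *
s=env.state();R=Ro.from_euler('xyz',s["tcp_rot"]).as_matrix();print(s["t"],s["eef_pos"],np.degrees(np.arctan2(R[1,1],R[0,1])),s["ft_force"],s["opening"],R[2])
c=cam("wrist");np.savez("w2.npz",**c)
cv2.imwrite("pics/w2.png",cv2.resize(c["frame"][:,:,::-1],None,fx=1.5,fy=1.5,interpolation=cv2.INTER_CUBIC))
E
```

```text
15.45 [ 713.62551928 -179.59721147  215.39389319] 73.56982505373152 [ 0.46404117  0.53110417 -3.07481527] 0.48430013218067114 [-0.99996162 -0.00285996 -0.00828068]
```

View pics/w2.png

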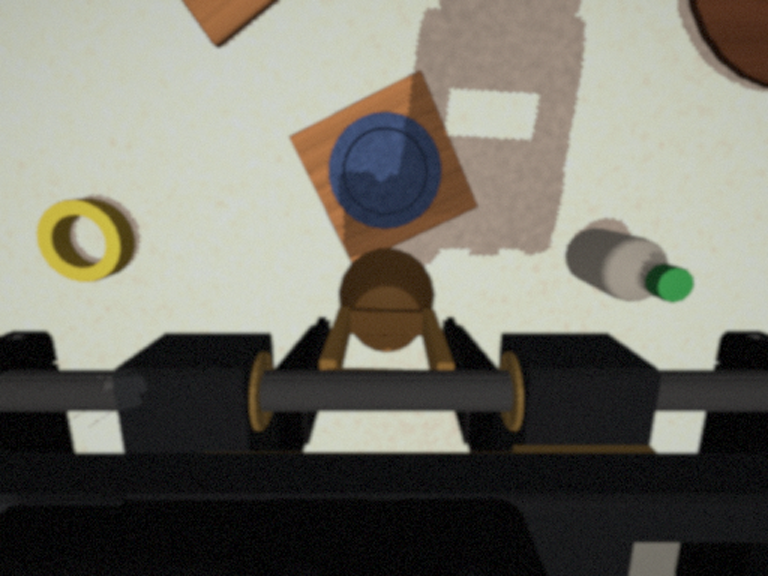

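```bash
python3 - <<'E'
from h import *
c=dict(np.load("w2.npz"))
crop(c,185,40,140,110,5,"pics/w2a.png")
crop(c,205,155,110,100,6,"pics/w2b.png")
E
```

View pics/w2a.png

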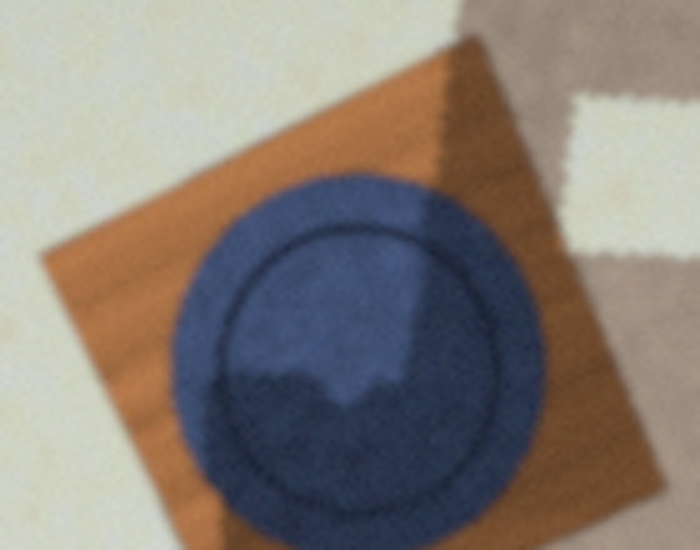

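View pics/w2b.png

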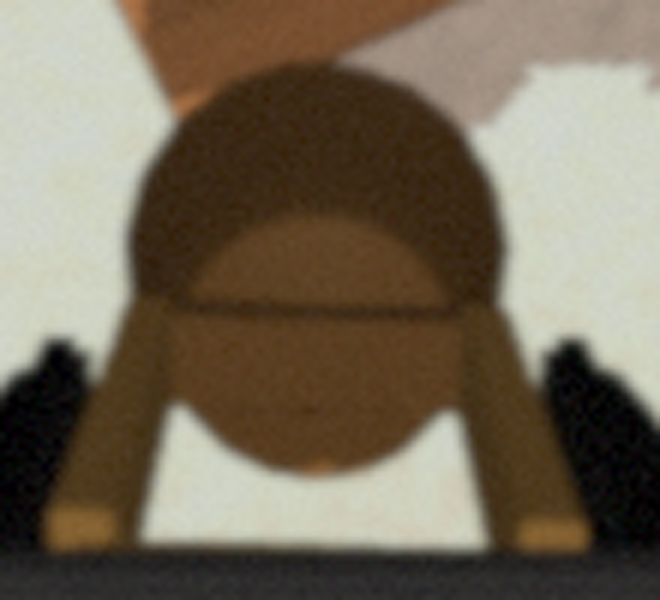

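```bash
python3 - <<'E'
from h import *
from scipy.optimize import least_squares
c=dict(np.load("w2.npz"))
f=lambda p,o,k:((p[0]+.5)/k-.5+o[0],(p[1]+.5)/k-.5+o[1])
def fit(nm,pts,o,k,z):
    P=np.array([onz(c,f(p,o,k),z)[:2] for p in pts])
    r=least_squares(lambda x:np.hypot(*(P-x[:2]).T)-x[2],[*P.mean(0),40]);print(nm,r.x.round(2),r.fun.round(1))
fit("outer",[(172,365),(546,365),(357,173),(230,225),(490,228),(218,493)],(185,40),5,22)
fit("inner",[(219,370),(498,372),(358,226),(255,270),(462,270),(360,514),(260,475),(460,472)],(185,40),5,22)
for z in (133,135,137): fit("bell",[(130,245),(503,248),(315,62),(175,128),(460,128),(150,180),(487,185)],(205,155),6,z)
E
```

```text
outer [ 643.49 -159.85   45.14] [-0.   0.  -0.1  0.1  0.   0. ]
inner [ 643.81 -160.03   33.93] [-0.3 -0.3 -0.3  0.3  0.3 -0.3  0.3  0.3]
bell [ 713.88 -179.11   27.45] [ 0.5  0.3  0.3  0.1  0.2 -0.7 -0.6]
bell [ 713.38 -178.96   27.24] [ 0.5  0.3  0.3  0.1  0.2 -0.7 -0.6]
bell [ 712.88 -178.81   27.02] [ 0.5  0.3  0.3  0.1  0.2 -0.7 -0.6]
```

{"api": "apply_moves", "payload": {"offset": [[-0.7,0.19,0],[-1.6,0.44,0],[-2.4,0.65,-0.3],[-2.79,0.76,-1.1],[-2.79,0.76,-2],[-2.79,0.76,-2.9],[-2.79,0.76,-3.6],[-2.79,0.76,-4.2],[-2.79,0.76,-4.45],[-2.79,0.76,-4.45],[-2.79,0.76,-4.45]], "yaw": [0,0,0,0,0,0,0,0,0,0,0], "jaw": [1,1,1,1,1,1,1,1,1,1,1]}}

```text
t: 16.88
eef_pos: [644.3, -160.8, 104.8]
tcp_rot: [-2.747, 1.563, -3.034]
ft_force: [0.9, 0.5, -3.0]
opening: 0.485
```

```bash
cat > look2.py <<'E'
from h import *
import sys
k=sys.argv[1]
s=env.state();R=Ro.from_euler('xyz',s["tcp_rot"]).as_matrix();print(s["t"],s["eef_pos"].round(2),s["ft_force"].round(2),s["opening"],R[2].round(4))
c=cam("wrist");np.savez(k+".npz",**c)
cv2.imwrite(f"pics/{k}.png",cv2.resize(c["frame"][120:260,170:350,::-1],(600,467),interpolation=cv2.INTER_CUBIC))
c=cam("scene");d=cam("side");np.savez(k+"c.npz",**c);np.savez(k+"d.npz",**d)
x=cv2.resize(c["frame"][220:320,210:310,::-1],(400,400),interpolation=cv2.INTER_CUBIC)
y=cv2.resize(d["frame"][140:240,175:275,::-1],(400,400),interpolation=cv2.INTER_CUBIC)
cv2.imwrite(f"pics/{k}_2.png",np.hstack([x,y]))
E
python3 look2.py b1
```

```text
16.875 [ 644.28 -160.81  104.82] [ 0.91  0.49 -3.03] 0.4850821579422513 [-1.     -0.003  -0.0071]
```

View pics/b1.png

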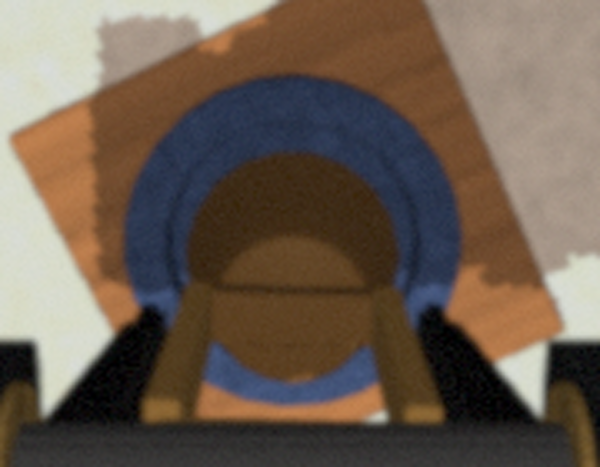

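View pics/b1_2.png

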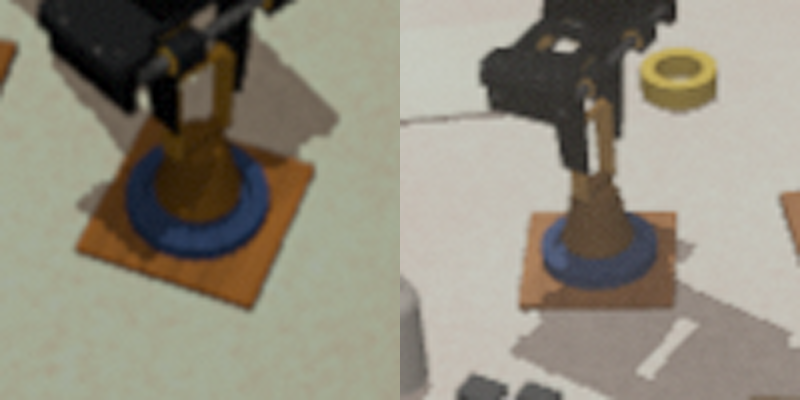

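{"api": "apply_moves", "payload": {"offset": [[0,0,-0.12],[0,0,-0.24],[0,0,-0.36],[0,0,-0.4],[0,0,-0.4]], "yaw": [0,0,0,0,0], "jaw": [1,1,1,1,1]}}

```text
t: 17.65
eef_pos: [644.1, -160.8, 94.6]
tcp_rot: [-2.765, 1.563, -3.051]
ft_force: [0.4, 0.2, -1.8]
opening: 0.484
```

{"api": "apply_moves", "payload": {"offset": [[0,0,-0.04],[0,0,-0.06],[0,0,-0.06]], "yaw": [0,0,0], "jaw": [1,1,1]}}

```text
t: 18.02
eef_pos: [644.1, -160.7, 93.1]
tcp_rot: [-2.776, 1.563, -3.062]
ft_force: [0.8, -0.4, -3.0]
opening: 0.482
```

{"api": "apply_moves", "payload": {"offset": [[0,0,-0.04],[0,0,-0.04],[0,0,-0.04]], "yaw": [0,0,0], "jaw": [1,1,1]}}

```text
t: 18.4
eef_pos: [644.2, -160.8, 92.5]
tcp_rot: [-2.744, 1.563, -3.031]
ft_force: [-2.3, 0.4, 3.6]
opening: 0.484
```

{"api": "apply_moves", "payload": {"offset": [[0,0,-0.04],[0,0,-0.04],[0,0,-0.04]], "yaw": [0,0,0], "jaw": [1,1,1]}}

```text
t: 18.77
eef_pos: [644.3, -160.8, 92.4]
tcp_rot: [-2.694, 1.564, -2.981]
ft_force: [-2.6, 1.8, 9.7]
opening: 0.485
```

{"api": "apply_moves", "payload": {"offset": [[0,0,0.02],[0,0,0.02],[0,0,0.02],[0,0,0.02],[0,0,0.02],[0,0,0.02],[0,0,0.02]], "yaw": [0,0,0,0,0,0,0], "jaw": [1,0.0,-0.05,-0.15,-0.4,-0.6,-0.6]}}

```text
t: 19.65
eef_pos: [644.3, -160.8, 92.9]
tcp_rot: [-2.696, 1.564, -2.983]
ft_force: [0.1, -0.4, 0.3]
opening: 0.79
```

```bash
python3 look2.py b2
```

```text
19.65 [ 644.34 -160.8    92.94] [ 0.12 -0.4   0.29] 0.7896412870794988 [-1.     -0.003  -0.0063]
```

View pics/b2.png

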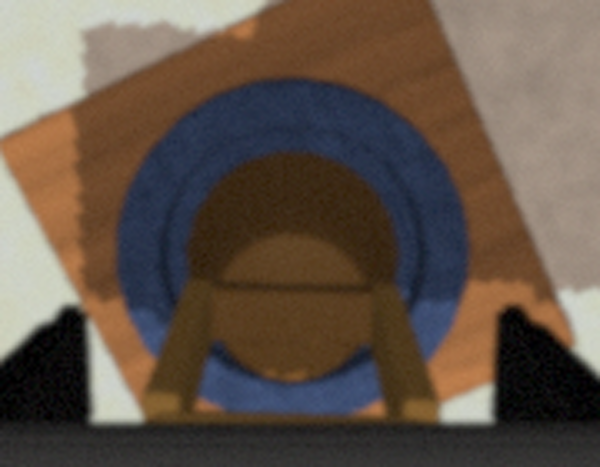

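View pics/b2_2.png

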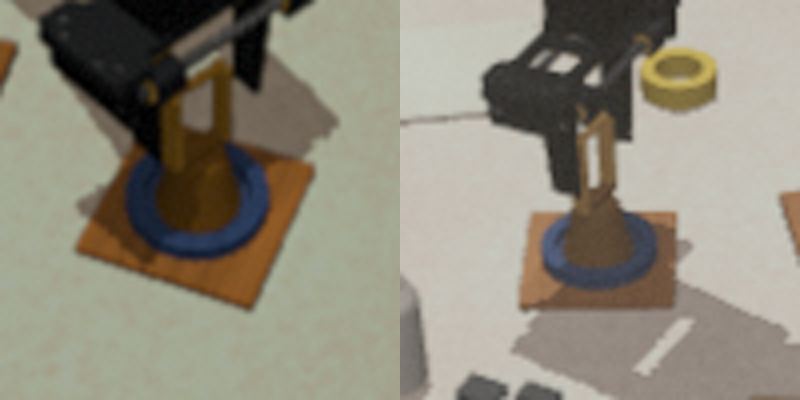

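Released with both fingers clear of the legs and the bell standing upright. Now straight up.

{"api": "apply_moves", "payload": {"offset": [[0,0,0],[0,0,0],[0,0,0.5],[0,0,1.2],[0,0,2.2],[0,0,3.5],[0,0,5],[0.8,-0.2,5.5],[1.6,-0.5,5.5],[2.4,-0.7,5.5],[2.4,-0.7,5.5],[2.4,-0.7,5.5]], "yaw": [0,0,0,0,0,0,0,0,0,0,0,0], "jaw": [-1,-1,-1,-1,-1,-1,-1,-1,-1,-1,-1,-1]}}

```text
t: 21.3
eef_pos: [703.8, -178.1, 231.1]
tcp_rot: [-2.686, 1.564, -2.972]
ft_force: [-0.3, -0.9, -0.3]
opening: 1.0
```

```bash
python3 look2.py b3; python3 - <<'E'
from h import *
c=dict(np.load("b3.npz"));cv2.imwrite("pics/b3f.png",cv2.resize(c["frame"][60:260,130:390,::-1],(780,600),interpolation=cv2.INTER_CUBIC))
E
```

```text
21.3 [ 703.78 -178.09  231.07] [-0.33 -0.88 -0.25] 0.9997303967773734 [-1.     -0.003  -0.0062]
```

View pics/b3f.png

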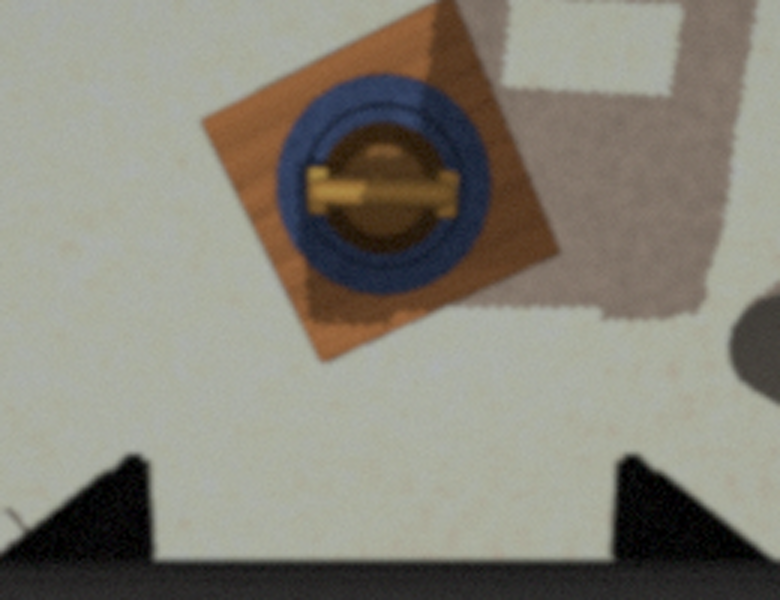

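View pics/b3_2.png

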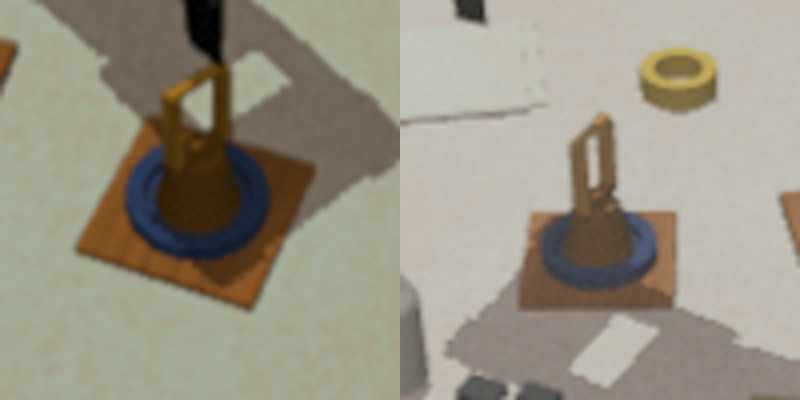

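```bash
python3 -c "
from cell import env
print(env.job_done(), env.state()['t'])"
```

```text
the job is handed in; nothing more can be done
the job is handed in; nothing more can be done
```

The bell is off the hook, standing upright and released in the smallest blue nest. I handed the job in at about 21 s; no verdict was reported.

- **Unhooking:** I gripped the bail's legs from above, straddling the hook, and pressed the keeper back about 18 mm. At the stop the force rose to about 11 N and the bar stopped moving. I lifted about 29 mm clear of the floor, took the bail out over the nose and then raised the bell to about 165 mm at its centre. The readings at the end of each move stayed below about 12 N at the hook.
- **Placing:** I set the bell down in 1 mm steps and felt the seat at about 10 N, at the height I had worked out beforehand. I then opened the fingers and backed off.
- **Last checks:** The final pictures show the bell upright, seated inside the rim and centred to within about 1–2 mm. The gripper was clear, with only about 1 N of noise on the force reading. The tape looked unmoved in the side view. I took no final full view of the spray, brush and slat, but nothing came near them on the way.

No check failed. One disagreement: the side and scene cameras put the nest up to 7 mm apart. I used the wrist camera's measurement, which fell between them and matched the nest's known sizes to within 1 mm.

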